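Lay the seed bottles in the gutter rack

TASK

Lay the two standing seed bottles on their sides in the two empty gutters of the wooden rack, one in each, caps pointing away from the robot and centred along the gutters, so that they make a neat row with the bottle already lying there, which must stay lying in its gutter. Carry each bottle straight from standing to its gutter and lower it in gently: do not drop it and do not topple it or lay it down on the plank. Leave the squat jar and the other things on the plank where they are.

Things in the scene. Friction and masses are not known exactly. Their poses are not given: they have to be found in the camera images.
- bottle_a: White plastic seed bottle, standing upright right of the rack (smaller y). 142 mm tall: cylinder 50 mm in diameter up to 105 mm from the base, shoulder to a 30 mm neck, grey screw cap 34 mm in diameter from 122 to 142 mm. 0.11 to 0.23 kg, balanced about 62 mm from the base. Origin: centre of its base; z runs from base to cap.
- bottle_b: White plastic seed bottle, standing upright right of the rack (smaller y); same as bottle_a, either gutter will do. 142 mm tall: cylinder 50 mm in diameter up to 105 mm from the base, shoulder to a 30 mm neck, grey screw cap 34 mm in diameter from 122 to 142 mm. 0.11 to 0.23 kg, balanced about 62 mm from the base. Origin: centre of its base; z runs from base to cap.
- bottle_c: White plastic seed bottle, already lying in the leftmost gutter, cap away from the robot. 142 mm tall: cylinder 50 mm in diameter up to 105 mm from the base, shoulder to a 30 mm neck, grey screw cap 34 mm in diameter from 122 to 142 mm. 0.11 to 0.23 kg, balanced about 62 mm from the base. Origin: centre of its base; z runs from base to cap.
- bottle_a_mid (a point): Point on the axis of bottle_a, half way along it, 71 mm from the base.
- bottle_b_mid (a point): Point on the axis of bottle_b, half way along it, 71 mm from the base.
- bottle_c_mid (a point): Point on the axis of bottle_c, half way along it, 71 mm from the base.
- bottle_a_cap (a point): Centre of the cap's top face of bottle_a, 142 mm from the base.
- bottle_b_cap (a point): Centre of the cap's top face of bottle_b, 142 mm from the base.
- bottle_c_cap (a point): Centre of the cap's top face of bottle_c, 142 mm from the base.
- rack: Wooden rack fixed to the plank: board 150 (x) by 264 (y) by 15 mm thick with three raised V gutters 88 mm apart, each 105 mm long, centred along x, at most 50 mm wide, open at both ends, top edges 37 mm above the plank; only bare board between them. A seated bottle's axis is 52 mm above the plank. Origin: centre of the board's underside; x along the gutters away from the robot, z up.
- gutter0 (a point): Rightmost gutter (smallest y), empty at the start: the point where the middle of a seated bottle (71 mm from its base) belongs, on the seated bottle's axis, 52 mm above the plank. Axes as the rack's: x along the gutter, away from the robot.
- gutter1 (a point): Middle gutter, empty at the start: the same point.
- gutter2 (a point): Leftmost gutter (largest y), where bottle_c lies: the same point.
- jar: Squat white plastic jar, 76 mm in diameter, 84 mm tall, standing among the seed bottles; stays where it is. Origin at the centre of its underside.
- pot: Terracotta pot, 110 mm across, 100 mm tall, at the right, nearer than the bottles; stays. Origin at the centre of its underside.
- tin: Low steel tin, 72 mm in diameter, 50 mm tall, beyond the gap between rack and bottles; stays. Origin at the centre of its underside.
- fork: Steel hand fork with wooden grip, 265 mm long, up to 28 mm high, lying on the plank beyond the bottles; stays. Origin on the plank under its ferrule; x points to the tines.
- tamper: Wooden seed tamper, 60 by 120 mm, 40 mm high, lying left of the robot, nearer than the rack; stays. Origin at the centre of its underside.

How it is judged:
By the outcome, as a careful person would: the job done as asked, in the order asked, and still so for the second after the job is handed in, with the robot touching nothing.
It also fails if it takes over 64 s, if anything falls off the work surface, if the arm or the gripper's body presses on something with over 40 N, if the wrist force passes 120 N, or if a joint passes its speed limit or range.

ROBOT

A 6-joint arm with a two-finger parallel gripper is mounted at the origin on the work surface. World frame = base frame: x ahead of the robot, y to its left, z up, the work surface at z = 0. Lengths are in mm, angles in rad, forces in N, time in s.
With the tool pointing down it reaches from about 250 to 725 mm from the base axis. Payload 9.7 kg.
Tool frame: the origin (TCP) lies on the centre line of the jaws, within the pads' length; the fingertips stand 22 mm ahead of it and the grasp point (between the pads) lies 3 mm ahead of it; z points along the fingers, y is the line along which they close (so a half turn about z gives the same grasp; the last joint's range is limited). The gripper opens to 85 mm and grips with 20 to 120 N. Pads are 22 mm wide; open, the fingers measure 114 mm over their backs; the gripper's body (76 mm by 85 mm) begins 54 mm behind the grasp point. The pads swing forward as they close: fully open they stand 13 mm farther back than shut.
Start: joints at [-1.161, 0.087, 0.176, 1.66, 0, 1.571], TCP at [219.131, -504.459, 253.284] pointing down, gripper open.
Joint ranges: [-3.13, 3.13], [-0.85, 1.81], [-1.15, 1.24], [-2.2, 2.28], [-1.44, 1.52], [-3.14, 3.14]. Speed limits (rad/s): [2.22, 2.22, 2.57, 3.14, 3.14, 3.14].

INTERFACE

Orientations are given as a unit quaternion [w, x, y, z].
In Python, from workcell import manip, vision gives the robot as it stands. The module is installed in compiled form; this text tells all that it offers.
- The arm moves only by the tool servo_tool, never from a script. Its argument "deltas" is text: rows parted by semicolons, each of 6 numbers parted by spaces: the shift along the world's x, y, z in cm, then the turn, a rotation vector about the world's x, y, z in rad. In form: x y z ax ay az; .... A call has 1 to 5 rows; each row is the pose to reach, as a shift and turn from the pose commanded when the call began; what a row does not reach only later rows make up. A row lasts 1/10 s, in which the tool goes at most 50 mm and 8.59 degrees, less where a joint would pass 70% of its speed; a pose out of reach is approached as far as the arm can. A call with a gripper value outside its range is refused whole. "claw" is the closure, from -1 (fully open) to 1 (shut), so that 0 is half open, set as the call begins (left out, the last holds). The fingers move at their own pace and stop on an object; "force" is the grip in N (left out, the last holds). Time passes only in rows, so rows that repeat a pose let the fingers close. It gives the time, the measured TCP pose, the force, the opening and the grip force at its end, in the units of the state.
- manip.get_state(): the state, without advancing time (a new reading comes with each control period).
- vision.read_camera(name): name is "side" or "top" or "wrist"; returns the picture (400x640x3 uint8, blue, green, red); there is no depth.
- vision.get_calibration(name): a dict with "camera_matrix" (3x3 intrinsics, pixels), "origin" and "attitude" of the camera in the world. Camera axes: x right, y up, looking along -z (the intrinsics and any distortion apply to the point x, -y, -z); pixel columns grow to the right and rows downward; lengths in mm; the calibration is good to about 2 mm. A picture is of the moment at which its call begins: read the wrist's pose just before it. get_calibration takes no time and is no camera call; for the wrist camera it gives the pose at the moment of the call.
- manip.sign_off(): hands the job in; it is judged then, once.
The state is a dict: "time": time; "joints": joint angles; "qvel": joint speeds; "joint_efforts": joint torques, N m; "tcp_pos": TCP position; "tcp_rot": TCP orientation; "force": force on the tool from outside, world axes, zero at the start; "ft_torque": the same for the moment, N m; "finger_gap": opening from 0.0 (shut) to 1.0 (fully open); "grip_force": force on a finger pad.
Only numpy, scipy, OpenCV 4.12 (cv2) and the standard library are available. Lean on these libraries where they do the work, as an engineer would, in place of code of your own. Each camera call takes 0.05 s, during which the arm holds its last target. There are 200 camera calls.

## Working session

There is one attempt and no reset: what is moved stays moved. The work goes in short steps, Python scripts to look and compute and a tool call to move; the robot and the scene stay as the last step left them, time stands still between calls to the robot, and variables do not carry over. Pictures are saved under pics/ and viewed, at most 10 in all, crops included, and the job is handed in when it is done.

Besides the shell and the picture viewer there is one more tool, called after ">>>" as name(argument=value, ...) on one line, values as JSON. servo_tool: Moves the arm, as the interface text tells. Its arguments: {"type":"object","properties":{"deltas":{"type":"string"},"claw":{"type":"number"},"force":{"type":"number"}},"required":["deltas"]}

```bash
mkdir -p pics; python3 - <<'E'
from workcell import manip, vision
import cv2,numpy as np
s=manip.get_state();print({k:np.round(v,3) for k,v in s.items()})
for n in("top","side"):
    im=vision.read_camera(n);cv2.imwrite(f"pics/{n}0.png",im);c=vision.get_calibration(n);print(n,{k:np.round(v,3).tolist() for k,v in c.items()})
c=vision.get_calibration("wrist");print(c)
E
```

```text
{'time': np.float64(0.0), 'joints': array([-1.161,  0.087,  0.175,  1.66 , -0.   ,  1.571]), 'qvel': array([-0.   , -0.   ,  0.   , -0.001, -0.   ,  0.003]), 'joint_efforts': array([ 0.0000e+00, -5.2039e+01,  4.6481e+01,  1.6000e-02, -0.0000e+00,
        0.0000e+00]), 'tcp_pos': array([ 219.053, -504.282,  252.58 ]), 'tcp_rot': array([-0.001,  0.979,  0.203, -0.   ]), 'force': array([-0.668,  0.337, -0.008]), 'ft_torque': array([-0.008,  0.047, -0.031]), 'grip_force': np.float64(0.0), 'finger_gap': np.float64(1.001)}
top {'camera_matrix': [[490.814, 0.0, 316.357], [0.0, 490.814, 191.29], [0.0, 0.0, 1.0]], 'origin': [371.677, -67.283, 1593.506], 'attitude': [0.714, 0.021, -0.027, -0.7]}
side {'camera_matrix': [[498.018, 0.0, 321.602], [0.0, 498.018, 203.625], [0.0, 0.0, 1.0]], 'origin': [-6.818, -1139.909, 1115.034], 'attitude': [0.889, 0.411, -0.088, -0.182]}
{'camera_matrix': array([[310.80947775,   0.        , 317.19099243],
       [  0.        , 310.80947775, 198.18855498],
       [  0.        ,   0.        ,   1.        ]]), 'origin': array([ 279.60330157, -477.68211446,  374.73260472]), 'attitude': array([ 0.82867719, -0.1099048 ,  0.07293503, -0.5439628 ])}
```

View pics/top0.png

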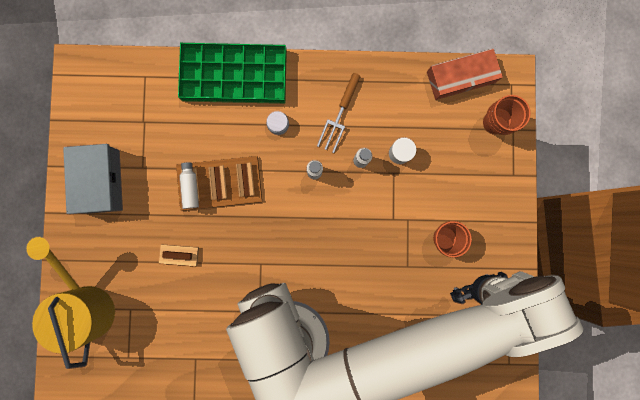

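View pics/side0.png

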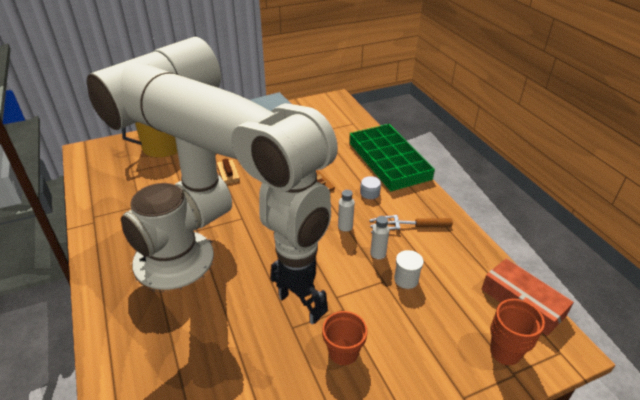

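The top view shows the bottle caps near (315,168) and (363,156), the jar at (403,151), the rack spanning about (178-263,157-210), and bottle_c at (188,186). In the side view the bottles are at (346,210) and (380,238). I'll zoom in for pixel accuracy.

```bash
cat > h.py <<'E'
import numpy as np,cv2
from scipy.spatial.transform import Rotation as R
from workcell import manip,vision
def rot(q): return R.from_quat([q[1],q[2],q[3],q[0]])
def ray(c,u,v):
    K=c["camera_matrix"];d=np.array([(u-K[0][2])/K[0][0],-(v-K[1][2])/K[1][1],-1.])
    return np.array(c["origin"]),rot(c["attitude"]).apply(d)
def onz(c,u,v,z):
    o,d=ray(c,u,v);return o+d*(z-o[2])/d[2]
def proj(c,p):
    q=rot(c["attitude"]).inv().apply(np.array(p,float)-c["origin"]);K=c["camera_matrix"]
    return np.array([K[0][2]-K[0][0]*q[0]/q[2],K[1][2]+K[1][1]*q[1]/q[2]])
E
python3 - <<'E'
from h import *
c=vision.get_calibration("top")
for n,u,v,z in(("a cap",315,167.5,142),("b cap",363,155.5,142),("jar",403.5,151,84),("pot",452,239,100),("tin",277,122,50),("r1",178,164,15),("r2",260,156,15),("r3",263,202,15),("r4",181,210,15),("ccap",187,165,52),("cbase",190,208,52)):
    print(n,np.round(onz(c,u,v,z)))
im=cv2.imread("pics/top0.png")[105:220,165:425]
cv2.imwrite("pics/crop.png",cv2.resize(im,None,fx=3,fy=3,interpolation=cv2.INTER_CUBIC))
E
```

```text
a cap [540. -74. 142.]
b cap [ 579. -216.  142.]
jar [ 604. -348.   84.]
pot [ 335. -494.  100.]
tin [693.  49.  50.]
r1 [557. 368.  15.]
r2 [588. 104.  15.]
r3 [440.  91.  15.]
r4 [409. 353.  15.]
ccap [550. 329.  52.]
cbase [415. 315.  52.]
```

View pics/crop.png

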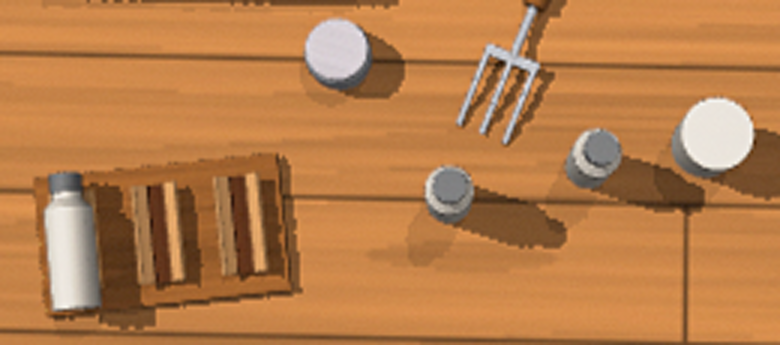

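The crop (3x, offset 165,105) shows cap a at (452,186), cap b at (602,149), the jar at (718,135), and the two empty gutters at about x 133-185 and 215-268. The rack is yawed about 0.11 rad. I'll sweep the hand over the rack to look at it from close by.

>>> servo_tool(deltas="0.9 3.4 1.0 0 0 0.142; 1.8 6.8 2.0 0 0 0.284; 2.7 10.2 3.0 0 0 0.426; 3.6 13.6 4.0 0 0 0.568; 4.5 17 5 0 0 0.71", claw=-1, force=50)

```text
time: 0.6
tcp_pos: [264.1, -333.0, 303.4]
tcp_rot: [-0.0, 0.846, 0.533, 0.0]
force: [-0.2, -0.1, 0.2]
finger_gap: 1.002
grip_force: 0.0
```

>>> servo_tool(deltas="0.9 3.4 1.0 0 0 0.142; 1.8 6.8 2.0 0 0 0.284; 2.7 10.2 3.0 0 0 0.426; 3.6 13.6 4.0 0 0 0.568; 4.5 17 5 0 0 0.71")

```text
time: 1.1
tcp_pos: [309.1, -163.1, 353.6]
tcp_rot: [0.0, 0.608, 0.794, 0.0]
force: [0.8, -1.2, 0.6]
finger_gap: 1.001
grip_force: 0.0
```

>>> servo_tool(deltas="0.9 3.4 0.5 0 0 0.142; 1.8 6.8 1.0 0 0 0.284; 2.7 10.2 1.5 0 0 0.426; 3.6 13.6 2.0 0 0 0.568; 4.5 17 2.5 0 0 0.71")

```text
time: 1.6
tcp_pos: [354.1, 7.0, 378.4]
tcp_rot: [0.0, 0.294, 0.956, 0.0]
force: [0.7, -0.7, 0.5]
finger_gap: 0.999
grip_force: 0.0
```

>>> servo_tool(deltas="0.9 3.4 0 0 0 0.142; 1.8 6.8 0 0 0 0.284; 2.7 10.2 0 0 0 0.426; 3.6 13.6 0 0 0 0.568; 4.5 17 0 0 0 0.71")

```text
time: 2.1
tcp_pos: [399.1, 177.1, 378.0]
tcp_rot: [-0.0, -0.057, 0.998, -0.0]
force: [0.6, -0.5, 0.4]
finger_gap: 1.0
grip_force: 0.0
```

```bash
python3 - <<'E'
from h import *
s=manip.get_state();print(np.round(s["time"],2),np.round(s["joints"],3),np.round(s["tcp_pos"],1),np.round(rot(s["tcp_rot"]).as_matrix(),3))
c=vision.get_calibration("wrist");im=vision.read_camera("wrist");cv2.imwrite("pics/w1.png",im)
import pickle;pickle.dump(c,open("w1.pkl","wb"))
print(c["origin"],ray(c,320,200)[1],[np.round(proj(c,p)) for p in((508,141,52),(498,229,52),(540,-74,142))])
E
```

```text
2.1 [ 0.418 -0.096  0.244  1.911 -0.     0.303] [399.1 177.1 378. ] [[-0.993 -0.114 -0.   ]
 [-0.114  0.993 -0.   ]
 [ 0.    -0.    -1.   ]]
[333.72723035 170.10497605 500.15449382] [ 0.26292484  0.03884291 -0.96409408] [array([286., 229.]), array([343., 229.]), array([106., 260.])]
```

View pics/w1.png

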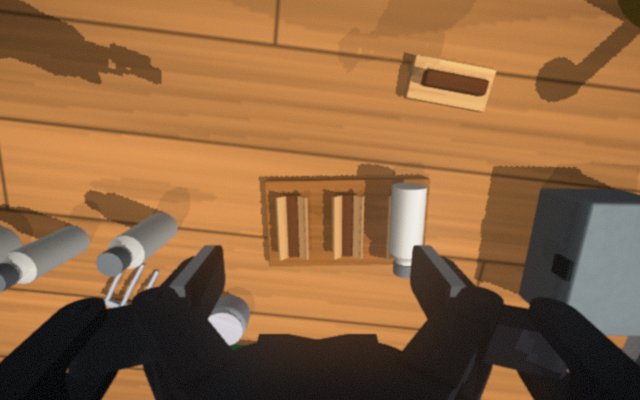

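The wrist view shows the rack with its near edge at about v=178. Gutter0's rails are at u 276-309, gutter1's at u 333-364, and bottle_c is at (407,225). I'll zoom on the rack and measure.

```bash
python3 - <<'E'
from h import *
im=cv2.imread("pics/w1.png")[165:285,250:450]
cv2.imwrite("pics/w1c.png",cv2.resize(im,None,fx=4,fy=4,interpolation=cv2.INTER_CUBIC))
E
```

```text
(no output)
```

View pics/w1c.png

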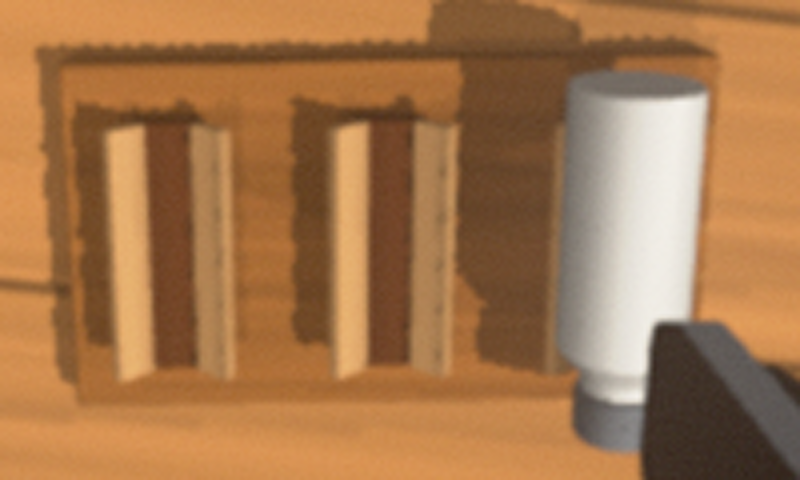

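```bash
python3 - <<'E'
from h import *
import pickle;c=pickle.load(open("w1.pkl","rb"))
f=lambda u,v,z:onz(c,250+(u-1.5)/4,165+(v-1.5)/4,z)
G=[[(107,130),(231,127),(119,380),(234,377)],[(332,127),(458,124),(335,378),(448,375)]]
for g in G:
    P=np.array([f(u,v,37) for u,v in g]);n=(P[0]+P[1])/2;e=(P[2]+P[3])/2
    print(np.round(P[:,:2],1).tolist(),"c",P.mean(0).round(1),"len",np.linalg.norm(e-n).round(1),"yaw",np.arctan2(*(e-n)[[1,0]]).round(3))
print("board",[np.round(f(u,v,15)[:2],1) for u,v in((62,65),(715,55),(80,402))])
b=np.array([f(637,95,52),f(608,440,40)]);print(b.round(1))
# bottle bases etc: centre of cap tops
print("a cap",onz(c,115.5,261,142).round(1))
t=vision.get_calibration("top")
print("top a",onz(t,165+452/3,105+185/3,142).round(1),"b",onz(t,165+602/3,105+149/3,142).round(1))
T=lambda u,v,z:onz(t,165+(u-1)/3,105+(v-1)/3,z)
for q in([(215,178),(258,173),(225,276),(268,272)],[(133,187),(174,182),(143,284),(185,280)]):
    P=np.array([T(u,v,37) for u,v in q]);print("top g",P.mean(0).round(1))
E
```

```text
[[463.1, 121.4], [456.5, 168.8], [567.7, 134.6], [561.0, 181.0]] c [512.1 151.5  37. ] len 105.3 yaw 0.121
[[452.1, 207.4], [445.4, 255.5], [556.8, 222.0], [550.3, 267.5]] c [501.1 238.1  37. ] len 105.6 yaw 0.126
board [array([444.6,  99.2]), array([411.1, 356.6]), array([591. , 117.2])]
[[423.3 316.8  52. ]
 [570.3 336.5  40. ]]
a cap [540.  -62.7 142. ]
top a [542.3 -75.8 142. ] b [ 581.3 -224.1  142. ]
top g [509.  146.9  37. ]
top g [498.2 234.2  37. ]
```

```bash
cat >> h.py <<'E'
def Rt(phi,pitch):
    z=np.array([np.cos(phi)*np.cos(pitch),np.sin(phi)*np.cos(pitch),-np.sin(pitch)]);y=np.array([-np.sin(phi),np.cos(phi),0])
    return R.from_matrix(np.array([np.cross(y,z),y,z]).T)
def plan(axispt,phi,pitch,s=None,back=6):
    "axispt: point on bottle axis at the pads"
    s=s or manip.get_state();T=Rt(phi,pitch)
    tgt=np.array(axispt)-back*T.as_matrix()[:,2]
    print("t",round(s["time"],2),"TCP tgt",tgt.round(1),"shift cm",((tgt-s["tcp_pos"])/10).round(2),"rv",(T*rot(s["tcp_rot"]).inv()).as_rotvec().round(3))
E
python3 - <<'E'
from h import *
plan((541,-72,290),-0.13,0.25)
E
```

```text
t 2.15 TCP tgt [535.2 -71.2 291.5] shift cm [ 13.49 -25.18  -8.52] rv [-0.005 -1.325 -0.217]
```

>>> servo_tool(deltas="0.9 -1.68 -0.57 0 -0.0883 -0.0145; 1.8 -3.36 -1.14 -0.001 -0.1767 -0.029; 2.7 -5.04 -1.71 -0.001 -0.265 -0.0435; 3.6 -6.72 -2.28 -0.002 -0.3533 -0.058; 4.5 -8.4 -2.84 -0.002 -0.4417 -0.0723")

```text
time: 2.65
tcp_pos: [444.4, 90.9, 349.6]
tcp_rot: [0.22, -0.017, 0.975, -0.013]
force: [0.3, 0.4, -0.0]
finger_gap: 1.005
grip_force: 0.0
```

>>> servo_tool(deltas="0.9 -1.68 -0.57 0 -0.0883 -0.0145; 1.8 -3.36 -1.14 -0.001 -0.1767 -0.029; 2.7 -5.04 -1.71 -0.001 -0.265 -0.0435; 3.6 -6.72 -2.28 -0.002 -0.3533 -0.058; 4.5 -8.4 -2.84 -0.002 -0.4417 -0.0723")

```text
time: 3.15
tcp_pos: [495.4, 7.6, 322.4]
tcp_rot: [0.424, 0.022, 0.905, -0.026]
force: [-34.1, -3.3, 4.1]
finger_gap: 0.999
grip_force: 0.0
```

>>> servo_tool(deltas="0.9 -1.68 -0.57 0 -0.0883 -0.0145; 1.8 -3.36 -1.14 -0.001 -0.1767 -0.029; 2.7 -5.04 -1.71 -0.001 -0.265 -0.0435; 3.6 -6.72 -2.28 -0.002 -0.3533 -0.058; 4.5 -8.4 -2.84 -0.002 -0.4417 -0.0723")

```text
time: 3.65
tcp_pos: [591.1, -84.1, 290.9]
tcp_rot: [0.608, 0.059, 0.791, -0.036]
force: [1.6, 0.5, 0.6]
finger_gap: 1.002
grip_force: 0.0
```

```bash
python3 - <<'E'
from h import *
s=manip.get_state();print(np.round(s["joints"],3),np.round(s["tcp_pos"],1))
plan((541,-72,290),-0.13,0.25);plan((541,-72,75),-0.13,0.25)
c=vision.get_calibration("wrist");im=vision.read_camera("wrist");t=vision.read_camera("top")
sd=vision.read_camera("side")
cv2.imwrite("pics/m2.png",np.vstack([np.hstack([cv2.resize(im,(400,250)),cv2.resize(sd,(400,250))]),cv2.resize(t[100:250,150:440],(800,300))]))
E
```

```text
[-0.147 -0.847 -0.997  0.111  0.014  0.011] [591.1 -84.1 290.9]
t 3.65 TCP tgt [535.2 -71.2 291.5] shift cm [-5.59  1.28  0.06] rv [-0.016 -0.009  0.007]
t 3.65 TCP tgt [535.2 -71.2  76.5] shift cm [ -5.59   1.28 -21.44] rv [-0.016 -0.009  0.007]
```

View pics/m2.png

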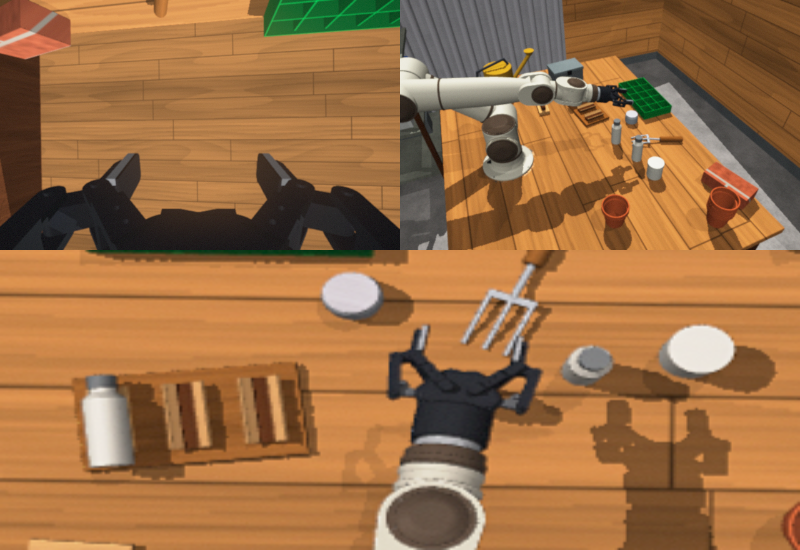

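The side view shows the arm folded against its joint limits: near-horizontal tools don't reach this close. I'll grasp bottle a with a steeper pitch (0.6 rad) instead.

```bash
python3 - <<'E'
from h import *
plan((541,-72,240),-0.13,0.6,back=8)
E
```

```text
t 3.8 TCP tgt [534.5 -71.1 244.5] shift cm [-5.56  1.29 -4.1 ] rv [0.03  0.326 0.011]
```

>>> servo_tool(deltas="-1.1 0.26 -0.8 0.006 0.065 0.002; -2.2 0.52 -1.6 0.012 0.13 0.004; -3.3 0.78 -2.4 0.018 0.196 0.007; -4.4 1.03 -3.2 0.024 0.26 0.009; -5.56 1.29 -4.1 0.03 0.326 0.011")

```text
time: 4.3
tcp_pos: [536.1, -69.6, 253.4]
tcp_rot: [0.468, 0.056, 0.882, -0.029]
force: [-0.2, 0.0, -0.2]
finger_gap: 1.0
grip_force: 0.0
```

```bash
python3 - <<'E'
from h import *
plan((541,-72,75),-0.13,0.6,back=8)
print(np.round(manip.get_state()["joints"],3))
E
```

```text
t 4.3 TCP tgt [534.5 -71.1  79.5] shift cm [ -0.16  -0.16 -17.39] rv [ 0.     0.005 -0.003]
[-0.131 -0.847 -0.833  0.61   0.004 -0.002]
```

>>> servo_tool(deltas="0 0 -1.6 0 0 0; 0 0 -3.2 0 0 0; 0 0 -4.8 0 0 0; -0.1 -0.1 -6.4 0 0.003 -0.003; -0.16 -0.16 -8 0 0.005 -0.003")

```text
time: 4.8
tcp_pos: [535.7, -71.7, 171.2]
tcp_rot: [0.466, 0.057, 0.882, -0.03]
force: [0.3, -0.2, -0.6]
finger_gap: 1.004
grip_force: 0.0
```

```bash
python3 - <<'E'
from h import *
plan((541,-72,75),-0.13,0.6,back=8)
print(np.round(manip.get_state()["joints"],3))
c=vision.get_calibration("wrist");im=vision.read_camera("wrist");cv2.imwrite("pics/w3.png",im)
print([proj(c,(541,-72,z)).round() for z in (142,122)], [proj(c,(541,-72+d,142)).round() for d in(-10,10)])
E
```

```text
t 4.8 TCP tgt [534.5 -71.1  79.5] shift cm [-0.12  0.05 -9.17] rv [0.    0.002 0.   ]
[-0.135 -0.847 -0.989  0.456  0.004 -0.003]
[array([317., 209.]), array([317., 170.])] [array([297., 210.]), array([338., 208.])]
```

View pics/w3.png

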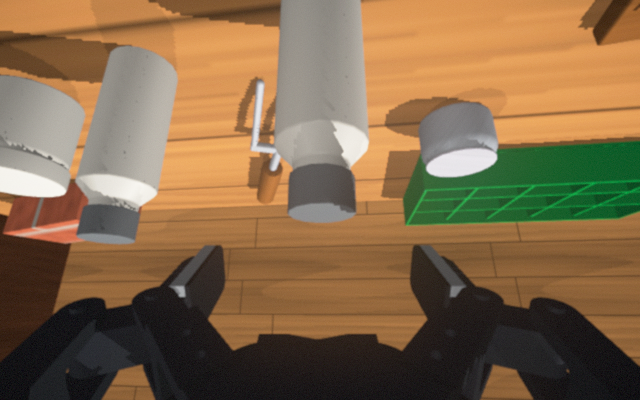

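Cap a's top face is at (322,207) against a predicted (317,209), so it sits 2.4 mm to the left. Bottle b's cap is at (108,238). Descending.

>>> servo_tool(deltas="0 0.1 -2 0 0 0; 0 0.2 -4 0 0 0; -0.1 0.25 -6 0 0 0; -0.1 0.25 -8 0 0 0; -0.1 0.25 -9.2 0 0 0")

```text
time: 5.35
tcp_pos: [534.0, -69.4, 76.6]
tcp_rot: [0.465, 0.058, 0.883, -0.03]
force: [0.1, -0.2, 0.1]
finger_gap: 1.003
grip_force: 0.0
```

```bash
python3 - <<'E'
from h import *
plan((541,-70,75),-0.13,0.6,back=8)
s=manip.get_state();print(np.round(s["joints"],3),s["force"].round(1))
E
```

```text
t 5.35 TCP tgt [534.5 -69.1  79.5] shift cm [0.04 0.03 0.3 ] rv [-0.    -0.001  0.001]
[-1.290e-01 -7.770e-01 -1.145e+00  2.330e-01 -2.000e-03  1.000e-03] [ 0.1 -0.2  0.1]
```

>>> servo_tool(deltas="0 0 0 0 0 0; 0 0 0 0 0 0; 0 0 0 0 0 0; 0 0 0 0 0 0; 0 0 0 0 0 0", claw=1, force=40)

```text
time: 5.85
tcp_pos: [535.2, -69.7, 79.8]
tcp_rot: [0.467, 0.058, 0.882, -0.03]
force: [-0.4, 0.1, 4.1]
finger_gap: 0.568
grip_force: 41.5
```

>>> servo_tool(deltas="0 0 0 0 0 0; 0 0 0 0 0 0; 0 0 0 0 0 0; 0 0 0 0 0 0; 0 0 0 0 0 0")

```text
time: 6.35
tcp_pos: [535.2, -69.7, 79.8]
tcp_rot: [0.467, 0.058, 0.882, -0.03]
force: [-2.4, 0.3, 6.2]
finger_gap: 0.57
grip_force: 41.7
```

>>> servo_tool(deltas="0 0 0.6 0 0 0; 0 0 1.8 0 0 0; 0 0 3.4 0 0 0; 0.3 0 5 0 0 0; 0.6 0 7 0 0 0")

```text
time: 6.85
tcp_pos: [539.7, -69.6, 147.0]
tcp_rot: [0.465, 0.058, 0.883, -0.03]
force: [0.5, 0.2, -1.2]
finger_gap: 0.567
grip_force: 41.4
```

>>> servo_tool(deltas="0.2 0 2 0 0 0; 0.4 0 4 0 0 0; 0.6 0 6 0 0 0; 0.8 0 8 0 0 0; 1 0 9 0 0 0")

```text
time: 7.35
tcp_pos: [550.6, -69.7, 239.7]
tcp_rot: [0.466, 0.058, 0.882, -0.03]
force: [1.1, -0.4, -1.5]
finger_gap: 0.567
grip_force: 41.4
```

```bash
python3 - <<'E'
from h import *
s=manip.get_state();print(np.round(s["joints"],3),s["force"].round(1),s["tcp_pos"].round(1))
# final: pads 4.3mm beyond mid (h=75.3) along gutter
d=np.array([np.cos(.125),np.sin(.125),0])
p=np.array([500,236.5,52])+4.3*d
T=Rt(.125,0.6+np.pi/2)
plan(p+[0,0,100],.125,.6+np.pi/2,back=8); plan(p,.125,.6+np.pi/2,back=8)
im=vision.read_camera("wrist");cv2.imwrite("pics/w4.png",im)
E
```

```text
[-0.123 -0.8   -0.838  0.56  -0.007  0.005] [ 1.1 -0.4 -1.5] [550.6 -69.7 239.7]
t 7.35 TCP tgt [508.7 237.6 158.6] shift cm [-4.19 30.73 -8.11] rv [0.004 1.576 0.201]
t 7.35 TCP tgt [508.7 237.6  58.6] shift cm [ -4.19  30.73 -18.11] rv [0.004 1.576 0.201]
```

>>> servo_tool(deltas="-0.2 1.5 -0.4 0 0.079 0.01; -0.4 3 -0.8 0 0.158 0.02; -0.6 4.6 -1.2 0.001 0.236 0.03; -0.8 6.2 -1.6 0.001 0.315 0.04; -1.05 7.7 -2 0.001 0.394 0.05")

```text
time: 7.9
tcp_pos: [539.3, 8.0, 216.6]
tcp_rot: [0.283, 0.029, 0.958, -0.029]
force: [0.3, -0.8, -1.8]
finger_gap: 0.57
grip_force: 41.4
```

>>> servo_tool(deltas="-0.2 1.5 -0.4 0 0.079 0.01; -0.4 3 -0.8 0 0.158 0.02; -0.6 4.6 -1.2 0.001 0.236 0.03; -0.8 6.2 -1.6 0.001 0.315 0.04; -1.05 7.7 -2 0.001 0.394 0.05")

```text
time: 8.4
tcp_pos: [529.0, 85.0, 196.8]
tcp_rot: [0.09, -0.001, 0.996, -0.027]
force: [-0.2, -0.8, -1.1]
finger_gap: 0.566
grip_force: 41.4
```

>>> servo_tool(deltas="-0.2 1.5 -0.4 0 0.079 0.01; -0.4 3 -0.8 0 0.158 0.02; -0.6 4.6 -1.2 0.001 0.236 0.03; -0.8 6.2 -1.6 0.001 0.315 0.04; -1.05 7.7 -2 0.001 0.394 0.05")

```text
time: 8.9
tcp_pos: [518.7, 161.9, 176.9]
tcp_rot: [-0.106, -0.031, 0.994, -0.023]
force: [-0.2, 1.0, -1.0]
finger_gap: 0.572
grip_force: 41.4
```

>>> servo_tool(deltas="-0.2 1.5 -0.4 0 0.079 0.01; -0.4 3 -0.8 0 0.158 0.02; -0.6 4.6 -1.2 0.001 0.236 0.03; -0.8 6.2 -1.6 0.001 0.315 0.04; -1.05 7.7 -2 0.001 0.394 0.05")

```text
time: 9.4
tcp_pos: [508.3, 238.9, 156.8]
tcp_rot: [-0.297, -0.059, 0.953, -0.019]
force: [0.2, 0.1, -0.8]
finger_gap: 0.57
grip_force: 41.4
```

```bash
cat >> h.py <<'E'
def tgt(g,h): return np.array(g,float)+(h-71)*np.array([np.cos(.125),np.sin(.125),0])
E
python3 - <<'E'
from h import *
import pickle
s=manip.get_state();print(np.round(s["joints"],3),s["force"].round(1),s["tcp_pos"].round(1))
plan(tgt((500,236.5,52),75.3),.125,.6+np.pi/2,back=8)
c=vision.get_calibration("wrist");im=vision.read_camera("wrist");pickle.dump(c,open("w5.pkl","wb"))
t=vision.read_camera("top")
cv2.imwrite("pics/m5.png",np.vstack([cv2.resize(im,(560,350)),cv2.resize(t[130:230,150:374],(560,250))]))
E
```

```text
[0.374 0.685 0.63  2.107 0.14  0.207] [ 0.2  0.1 -0.8] [508.3 238.9 156.8]
t 9.4 TCP tgt [508.7 237.6  58.6] shift cm [ 0.05 -0.13 -9.82] rv [ 0.001 -0.005  0.   ]
```

View pics/m5.png

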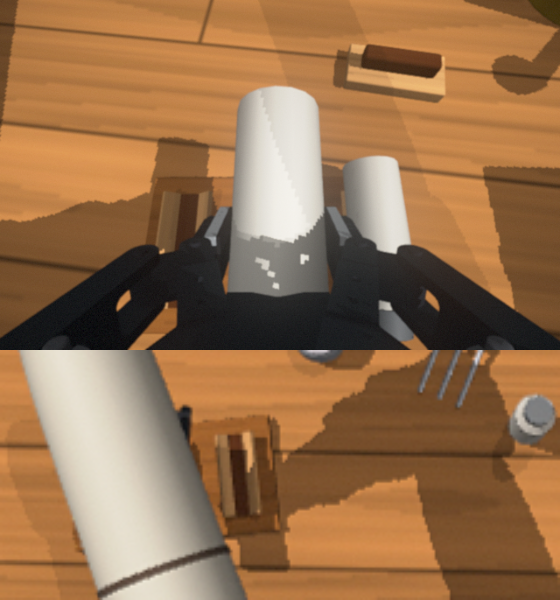

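The wrist view shows the bottle held level with its base toward the robot. It is between gutter0's rails on the left and bottle_c at (375,240), over gutter1. Lowering.

>>> servo_tool(deltas="0 0 -1.4 0 0 0; 0 -0.05 -3 0 0 0; 0 -0.1 -4.8 0 -0.005 0; 0 -0.1 -6.4 0 -0.005 0; 0.05 -0.1 -7.8 0 -0.005 0")

```text
time: 10.0
tcp_pos: [508.8, 236.8, 79.5]
tcp_rot: [-0.292, -0.059, 0.954, -0.019]
force: [-1.0, 0.4, -1.3]
finger_gap: 0.567
grip_force: 41.7
```

>>> servo_tool(deltas="0 0 -0.4 0 0 0; 0 0 -0.7 0 0 0; 0 0 -1 0 0 0; 0 0 -1.2 0 0 0; 0 0 -1.4 0 0 0")

```text
time: 10.5
tcp_pos: [509.2, 237.5, 66.1]
tcp_rot: [-0.293, -0.059, 0.954, -0.019]
force: [0.3, -0.2, -0.9]
finger_gap: 0.564
grip_force: 41.6
```

```bash
python3 - <<'E'
from h import *
s=manip.get_state();print(s["force"].round(1),s["ft_torque"].round(2),s["tcp_pos"].round(1))
plan(tgt((500,236.5,52),75.3),.125,.6+np.pi/2,back=8)
E
```

```text
[ 0.3 -0.2 -0.9] [ 0.1  -0.63 -0.  ] [509.2 237.5  66.1]
t 10.5 TCP tgt [508.7 237.6  58.6] shift cm [-0.04  0.01 -0.75] rv [0.001 0.005 0.   ]
```

>>> servo_tool(deltas="0 0 -0.1 0 0 0; 0 0 -0.2 0 0.005 0; 0 0 -0.3 0 0.005 0; 0 0 -0.4 0 0.005 0; 0 0 -0.45 0 0.005 0")

```text
time: 11.0
tcp_pos: [508.9, 237.7, 63.1]
tcp_rot: [-0.295, -0.059, 0.953, -0.018]
force: [-1.0, 2.3, 12.7]
finger_gap: 0.565
grip_force: 42.7
```

>>> servo_tool(deltas="0 0 -0.05 0 0 0; 0 0 -0.1 0 0 0; 0 0 -0.15 0 0 0; 0 0 -0.15 0 0 0; 0 0 -0.15 0 0 0")

```text
time: 11.5
tcp_pos: [508.9, 237.7, 63.0]
tcp_rot: [-0.295, -0.059, 0.954, -0.018]
force: [-0.8, 0.8, 19.2]
finger_gap: 0.567
grip_force: 43.1
```

```bash
python3 - <<'E'
from h import *
s=manip.get_state();print(s["force"].round(1),s["ft_torque"].round(2),s["tcp_pos"].round(1))
c=vision.get_calibration("wrist");im=vision.read_camera("wrist");cv2.imwrite("pics/w6.png",im)
hsv=cv2.cvtColor(im,cv2.COLOR_BGR2HSV);m=((hsv[...,1]<50)&(hsv[...,2]>110)).astype(np.uint8)
n,l,st,ce=cv2.connectedComponentsWithStats(m);print(st[st[:,4]>800])
k=l[150,320]; 
for v in range(90,250,20):
    x=np.where(l[v]==k)[0]; print(v,x.min() if len(x) else None,x.max() if len(x) else None)
q=s["tcp_pos"];Tz=rot(s["tcp_rot"]).as_matrix()
for back in(8,12):
    A=q+back*Tz[:,2]; ax=rot(s["tcp_rot"]).as_matrix()@Rt(0,.6).as_matrix().T@[0,0,1]
    side=Tz[:,1]
    for h in(0,40):
        C=A+(h-75.3)*ax; print(back,h,A.round(1),ax.round(3),[proj(c,C+g*25*side).round(1) for g in(-1,1)])
    up=np.cross(side,ax)
    th=np.linspace(0,6.28,100);P=np.array([proj(c,A-75.3*ax+25*(np.cos(t)*side+np.sin(t)*up)) for t in th]);print("base box",P.min(0).round(1),P.max(0).round(1))
E
```

```text
[-0.8  0.8 19.2] [-0.15  1.52 -0.08] [508.9 237.7  63. ]
[[     0      0    640    400 210153]
 [   261     98    110    241  22391]
 [   434     99    159    252  22554]]
90 None None
110 280 355
130 272 363
150 271 364
170 269 366
190 268 367
210 267 368
230 266 369
8 0 [504.5 237.2  56.4] [0.992 0.124 0.001] [array([269.8, 123.2]), array([362.5, 123.1])]
8 40 [504.5 237.2  56.4] [0.992 0.124 0.001] [array([265.8, 192.7]), array([366.4, 192.7])]
base box [269.3  93. ] [362.9 145.8]
12 0 [502.2 236.9  53.1] [0.992 0.124 0.001] [array([270.8, 123. ]), array([361.5, 122.9])]
12 40 [502.2 236.9  53.1] [0.992 0.124 0.001] [array([267. , 190.8]), array([365.2, 190.7])]
base box [270.4  93.6] [361.9 145.2]
```

View pics/w6.png

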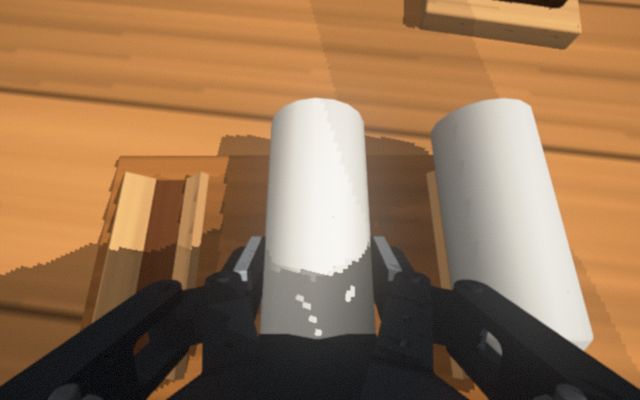

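The wrist view shows the bottle centred over the middle gutter, its base edge at v=98 level with bottle_c's at v=99. Contact force is vertical only, so it is seated. I'll ease the press and release.

>>> servo_tool(deltas="0 0 0.1 0 0 0; 0 0 0.2 0 0 0; 0 0 0.3 0 0 0; 0 0 0.3 0 0 0")

```text
time: 11.95
tcp_pos: [509.0, 237.7, 63.2]
tcp_rot: [-0.295, -0.059, 0.953, -0.019]
force: [0.3, 3.9, 3.9]
finger_gap: 0.568
grip_force: 42.1
```

```bash
python3 - <<'E'
from h import *
s=manip.get_state();print(s["force"].round(1),s["ft_torque"].round(2),s["tcp_pos"].round(1))
E
```

```text
[0.3 3.9 3.9] [ 0.42  0.02 -0.31] [509.  237.7  63.2]
```

>>> servo_tool(deltas="0 0 0 0 0 0; 0 0 0 0 0 0; 0 0 0 0 0 0", claw=-0.22)

```text
time: 12.25
tcp_pos: [509.0, 237.1, 62.7]
tcp_rot: [-0.295, -0.059, 0.953, -0.019]
force: [0.1, 0.2, -0.7]
finger_gap: 0.607
grip_force: 0.0
```

>>> servo_tool(deltas="0 0 0 0 0 0; 0 0 0 0 0 0; 0 0 0 0 0 0", claw=-0.42)

```text
time: 12.55
tcp_pos: [509.0, 237.3, 62.9]
tcp_rot: [-0.295, -0.059, 0.953, -0.019]
force: [0.6, -0.2, -0.4]
finger_gap: 0.713
grip_force: 0.0
```

```bash
python3 - <<'E'
from h import *
s=manip.get_state();print(s["force"].round(1),s["tcp_pos"].round(1))
a=cv2.imread("pics/w6.png");im=vision.read_camera("wrist");cv2.imwrite("pics/w7.png",im)
for q in(a,im):
    hsv=cv2.cvtColor(q,cv2.COLOR_BGR2HSV);m=((hsv[...,1]<50)&(hsv[...,2]>110)).astype(np.uint8)
    n,l,st,ce=cv2.connectedComponentsWithStats(m);print(st[1:][st[1:,4]>800].tolist())
    for v in(110,150,190,230):
        x=np.where(l[v]==l[150,320])[0];print(v,x.min(),x.max(),end=" | ")
    print()
E
```

```text
[ 0.6 -0.2 -0.4] [509.  237.3  62.9]
[[261, 98, 110, 241, 22391], [434, 99, 159, 252, 22554]]
110 280 355 | 150 271 364 | 190 268 367 | 230 266 369 | 
[[262, 99, 110, 240, 22504], [436, 98, 159, 249, 21961]]
110 281 355 | 150 271 365 | 190 269 368 | 230 267 370 |
```

The bottle stayed put on release, so it is seated. Retreating along the tool axis, then over to bottle b.

>>> servo_tool(deltas="0.3 0.04 0.45 0 0 0; 0.8 0.1 1.2 0 0 0; 1.6 0.2 2.4 0 0 0; 2.7 0.35 4 0 0 0; 3.8 0.5 5.6 0 0 0")

```text
time: 13.1
tcp_pos: [547.3, 242.4, 119.9]
tcp_rot: [-0.295, -0.059, 0.953, -0.019]
force: [0.6, 0.9, 0.1]
finger_gap: 0.71
grip_force: 0.0
```

>>> servo_tool(deltas="1 0 2 0 0 0; 2 0 4 0 0 0; 3 0 6 0 0 0; 3 0 8 0 0 0; 3 0 10 0 0 0")

```text
time: 13.6
tcp_pos: [560.5, 237.2, 203.6]
tcp_rot: [-0.284, -0.059, 0.957, -0.015]
force: [0.3, -0.9, 0.5]
finger_gap: 0.713
grip_force: 0.0
```

```bash
python3 - <<'E'
from h import *
plan((582,-219,230),-.36,.4,back=8)
print(np.round(manip.get_state()["joints"],3))
E
```

```text
t 13.6 TCP tgt [ 575.1 -216.4  233.1] shift cm [  1.46 -45.36   2.95] rv [-0.213 -1.748 -0.355]
[0.346 0.852 0.994 2.278 0.125 0.188]
```

>>> servo_tool(deltas="0 -2.27 0.3 -0.011 -0.087 -0.018; 0.1 -4.54 0.6 -0.021 -0.175 -0.036; 0.2 -6.8 0.9 -0.032 -0.262 -0.053; 0.3 -9.1 1.2 -0.043 -0.35 -0.071; 0.4 -11.3 1.5 -0.053 -0.437 -0.089", claw=-1)

```text
time: 14.1
tcp_pos: [564.1, 123.2, 219.6]
tcp_rot: [-0.07, -0.004, 0.997, -0.04]
force: [-0.3, -0.4, 1.5]
finger_gap: 0.997
grip_force: 0.0
```

>>> servo_tool(deltas="0 -2.27 0.3 -0.011 -0.087 -0.018; 0.1 -4.54 0.6 -0.021 -0.175 -0.036; 0.2 -6.8 0.9 -0.032 -0.262 -0.053; 0.3 -9.1 1.2 -0.043 -0.35 -0.071; 0.4 -11.3 1.5 -0.053 -0.437 -0.089")

```text
time: 14.6
tcp_pos: [568.0, 10.3, 234.8]
tcp_rot: [0.146, 0.051, 0.986, -0.063]
force: [0.7, 0.5, -0.2]
finger_gap: 1.002
grip_force: 0.0
```

>>> servo_tool(deltas="0 -2.27 0 -0.011 -0.087 -0.018; 0.1 -4.54 0 -0.021 -0.175 -0.036; 0.2 -6.8 0 -0.032 -0.262 -0.053; 0.3 -9.1 0 -0.043 -0.35 -0.071; 0.4 -11.3 0 -0.053 -0.437 -0.089")

```text
time: 15.1
tcp_pos: [571.9, -102.6, 234.8]
tcp_rot: [0.355, 0.103, 0.926, -0.083]
force: [0.1, -0.2, -0.9]
finger_gap: 1.002
grip_force: 0.0
```

>>> servo_tool(deltas="0 -2.27 0 -0.011 -0.087 -0.018; 0.1 -4.54 0 -0.021 -0.175 -0.036; 0.2 -6.8 0 -0.032 -0.262 -0.053; 0.3 -9.1 0 -0.043 -0.35 -0.071; 0.4 -11.3 0 -0.053 -0.437 -0.089")

```text
time: 15.6
tcp_pos: [575.7, -215.7, 234.9]
tcp_rot: [0.545, 0.15, 0.819, -0.099]
force: [0.3, 0.6, 0.1]
finger_gap: 1.0
grip_force: 0.0
```

```bash
python3 - <<'E'
from h import *
import pickle
plan((582,-219,190),-.36,.4,back=8)
print(np.round(manip.get_state()["joints"],3))
c=vision.get_calibration("wrist");im=vision.read_camera("wrist");cv2.imwrite("pics/w8.png",im);pickle.dump(c,open("w8.pkl","wb"))
print([proj(c,(582,-219,z)).round() for z in (142,132)])
hsv=cv2.cvtColor(im,cv2.COLOR_BGR2HSV);u,v=proj(c,(582,-219,132)).astype(int)
m=((hsv[...,1]<60)&(hsv[...,2]>60)).astype(np.uint8);n,l,st,ce=cv2.connectedComponentsWithStats(m);print(st[1:][st[1:,4]>500].tolist())
E
```

```text
t 15.6 TCP tgt [ 575.1 -216.4  193.1] shift cm [-0.05 -0.08 -4.18] rv [0.    0.004 0.001]
[-0.357 -0.71  -0.947  0.159 -0.003  0.003]
[array([314.,  76.]), array([314.,  57.])]
[[110, 0, 113, 82, 8044], [267, 0, 95, 98, 6928], [169, 246, 46, 52, 694], [421, 246, 46, 52, 707]]
```

```bash
python3 - <<'E'
from h import *
import pickle
c=pickle.load(open("w8.pkl","rb"))
for d in(-6,0,6):
    C=np.array([582,-219,142])+d*np.array([np.cos(-.36),np.sin(-.36),0])
    P=np.array([proj(c,C+17*np.array([np.cos(t),np.sin(t),0])) for t in np.linspace(0,6.28,90)]);print(d,P.min(0).round(),P.max(0).round())
im=cv2.imread("pics/w8.png");hsv=cv2.cvtColor(im,cv2.COLOR_BGR2HSV)
print(hsv[60:112:3,314].tolist())
m=(hsv[...,1]<60)&(hsv[...,2]>60)
for v in(70,80,85,90,95):
    x=np.where(m[v,240:400])[0]+240;print(v,x.min(),x.max())
E
```

```text
-6 [278.  47.] [350.  87.]
0 [280.  56.] [349.  92.]
6 [281.  63.] [348.  97.]
[[4, 17, 106], [11, 18, 112], [150, 2, 164], [45, 3, 165], [8, 6, 164], [170, 5, 168], [173, 6, 165], [165, 6, 165], [150, 2, 162], [8, 6, 166], [168, 8, 165], [21, 11, 167], [10, 14, 168], [15, 143, 233], [16, 147, 241], [15, 145, 239], [15, 149, 227], [14, 150, 224]]
70 282 345
80 281 346
85 283 344
90 287 340
95 298 330
```

```bash
python3 - <<'E'
from h import *
plan((586.5,-220.5,75),-.36,.4,back=8)
E
```

```text
t 15.65 TCP tgt [ 579.6 -217.9   78.1] shift cm [  0.49  -0.06 -15.31] rv [-0.001  0.005  0.004]
```

>>> servo_tool(deltas="0.2 0 -1.6 0 0 0; 0.4 0 -3.2 0 0 0; 0.49 -0.06 -4.8 0 0 0; 0.49 -0.06 -6.4 0 0.004 0.004; 0.49 -0.06 -8 0 0.004 0.004")

```text
time: 16.15
tcp_pos: [581.2, -215.2, 153.8]
tcp_rot: [0.542, 0.148, 0.822, -0.098]
force: [0.7, 0.7, -0.6]
finger_gap: 1.001
grip_force: 0.0
```

>>> servo_tool(deltas="0 0 -1.6 0 0 0; 0 0 -3.2 0 0 0; 0 0 -4.8 0 0 0; 0 0 -6.2 0 0 0; 0 0 -7.3 0 0 0")

```text
time: 16.65
tcp_pos: [581.2, -215.1, 79.9]
tcp_rot: [0.541, 0.148, 0.822, -0.098]
force: [-0.7, 0.7, -0.2]
finger_gap: 1.002
grip_force: 0.0
```

>>> servo_tool(deltas="0 0 0 0 0 0; 0 0 0 0 0 0")

```text
time: 16.85
tcp_pos: [581.3, -215.2, 81.0]
tcp_rot: [0.542, 0.148, 0.822, -0.098]
force: [0.2, -0.7, 0.0]
finger_gap: 1.002
grip_force: 0.0
```

```bash
python3 - <<'E'
from h import *
plan((586.5,-220.5,75),-.36,.4,back=8)
s=manip.get_state();print(np.round(s["joints"],3),s["force"].round(1))
E
```

```text
t 16.85 TCP tgt [ 579.6 -217.9   78.1] shift cm [-0.17 -0.27 -0.29] rv [-0.001 -0.005 -0.004]
[-3.540e-01 -4.450e-01 -1.124e+00 -2.740e-01 -2.000e-03  1.000e-03] [ 0.2 -0.7  0. ]
```

>>> servo_tool(deltas="-0.1 -0.15 -0.15 0 -0.003 -0.002; -0.17 -0.27 -0.3 0 -0.005 -0.004; -0.17 -0.27 -0.3 0 -0.005 -0.004")

```text
time: 17.15
tcp_pos: [579.2, -218.2, 77.8]
tcp_rot: [0.544, 0.15, 0.82, -0.099]
force: [-0.6, -0.5, -0.6]
finger_gap: 0.998
grip_force: 0.0
```

>>> servo_tool(deltas="0 0 0 0 0 0; 0 0 0 0 0 0; 0 0 0 0 0 0; 0 0 0 0 0 0; 0 0 0 0 0 0", claw=1, force=40)

```text
time: 17.65
tcp_pos: [579.4, -218.1, 77.9]
tcp_rot: [0.544, 0.15, 0.82, -0.099]
force: [0.7, -1.1, 0.6]
finger_gap: 0.565
grip_force: 45.2
```

>>> servo_tool(deltas="0 0 0 0 0 0; 0 0 0 0 0 0; 0 0 0 0 0 0")

```text
time: 17.95
tcp_pos: [579.4, -218.1, 77.9]
tcp_rot: [0.544, 0.15, 0.82, -0.099]
force: [-1.1, -1.1, 2.3]
finger_gap: 0.565
grip_force: 45.2
```

>>> servo_tool(deltas="0 0 0.6 0 0 0; 0 0 1.8 0 0 0; 0 0 3.4 0 0 0; 0 0 5 0 0 0; 0 0 7 0 0 0")

```text
time: 18.45
tcp_pos: [578.5, -217.5, 146.3]
tcp_rot: [0.542, 0.15, 0.821, -0.098]
force: [0.8, 0.4, -1.2]
finger_gap: 0.564
grip_force: 45.0
```

>>> servo_tool(deltas="0 0 2 0 0 0; 0 0 4 0 0 0; 0 0 6 0 0 0; 0 0 7.5 0 0 0; 0 0 8.5 0 0 0")

```text
time: 18.95
tcp_pos: [579.1, -217.8, 233.6]
tcp_rot: [0.544, 0.15, 0.82, -0.098]
force: [0.0, -0.7, -1.5]
finger_gap: 0.569
grip_force: 45.1
```

```bash
python3 - <<'E'
from h import *
s=manip.get_state();print(np.round(s["joints"],3),s["force"].round(1),s["tcp_pos"].round(1))
# a: base seated; refine gutter0 x from placed bottles
for g in((511,149.5,152),(511,149.5,52)): plan(tgt(g,75),.125,.4+np.pi/2,back=11)
E
```

```text
[-0.36  -0.694 -0.939  0.154  0.001  0.001] [ 0.  -0.7 -1.5] [ 579.1 -217.8  233.6]
t 18.95 TCP tgt [519.2 150.5 162.1] shift cm [-5.99 36.83 -7.15] rv [0.184 1.573 0.381]
t 18.95 TCP tgt [519.2 150.5  62.1] shift cm [ -5.99  36.83 -17.15] rv [0.184 1.573 0.381]
```

>>> servo_tool(deltas="-0.3 1.85 -0.3 0.009 0.079 0.019; -0.6 3.7 -0.6 0.018 0.157 0.038; -0.9 5.5 -0.9 0.028 0.236 0.057; -1.2 7.4 -1.2 0.037 0.315 0.076; -1.5 9.2 -1.5 0.046 0.393 0.095")

```text
time: 19.45
tcp_pos: [563.5, -125.0, 217.0]
tcp_rot: [0.372, 0.101, 0.919, -0.081]
force: [0.2, -0.8, -2.3]
finger_gap: 0.568
grip_force: 45.0
```

>>> servo_tool(deltas="-0.3 1.85 -0.3 0.009 0.079 0.019; -0.6 3.7 -0.6 0.018 0.157 0.038; -0.9 5.5 -0.9 0.028 0.236 0.057; -1.2 7.4 -1.2 0.037 0.315 0.076; -1.5 9.2 -1.5 0.046 0.393 0.095")

```text
time: 19.95
tcp_pos: [548.7, -33.0, 202.2]
tcp_rot: [0.186, 0.048, 0.979, -0.06]
force: [0.4, 0.2, -2.5]
finger_gap: 0.566
grip_force: 45.0
```

>>> servo_tool(deltas="-0.3 1.85 -0.3 0.009 0.079 0.019; -0.6 3.7 -0.6 0.018 0.157 0.038; -0.9 5.5 -0.9 0.028 0.236 0.057; -1.2 7.4 -1.2 0.037 0.315 0.076; -1.5 9.2 -1.5 0.046 0.393 0.095")

```text
time: 20.45
tcp_pos: [534.0, 58.9, 187.3]
tcp_rot: [-0.007, -0.007, 0.999, -0.037]
force: [0.1, -0.0, -3.1]
finger_gap: 0.567
grip_force: 45.0
```

>>> servo_tool(deltas="-0.3 1.85 -0.3 0.009 0.079 0.019; -0.6 3.7 -0.6 0.018 0.157 0.038; -0.9 5.5 -0.9 0.028 0.236 0.057; -1.2 7.4 -1.2 0.037 0.315 0.076; -1.5 9.3 -1.5 0.046 0.393 0.095")

```text
time: 20.95
tcp_pos: [519.2, 151.8, 172.2]
tcp_rot: [-0.199, -0.061, 0.978, -0.013]
force: [0.3, -1.3, -2.6]
finger_gap: 0.567
grip_force: 45.0
```

```bash
python3 - <<'E'
from h import *
import pickle
plan(tgt((510.5,150.3,52),75),.125,.4+np.pi/2,back=11)
s=manip.get_state();print(np.round(s["joints"],3),s["force"].round(1),s["tcp_pos"].round(1))
c=vision.get_calibration("wrist");im=vision.read_camera("wrist");pickle.dump(c,open("w9.pkl","wb"));cv2.imwrite("pics/w9.png",im)
E
```

```text
t 20.95 TCP tgt [518.7 151.3  62.1] shift cm [ -0.05  -0.05 -11.  ] rv [ 0.001 -0.002  0.   ]
[0.259 0.44  0.384 1.914 0.052 0.124] [ 0.3 -1.3 -2.6] [519.2 151.8 172.2]
```

View pics/w9.png

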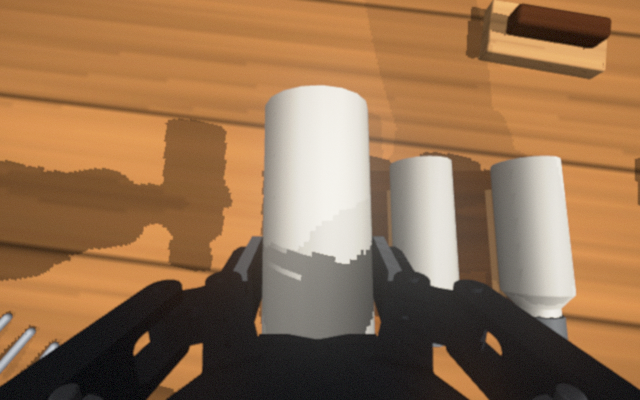

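The wrist view shows a and c lying in line, both base edges at v=156, with bottle b held level over gutter0. Lowering.

>>> servo_tool(deltas="0 0 -1.6 0 0 0; 0 0 -3.4 0 0 0; 0 -0.05 -5.4 0 0 0; 0 -0.05 -7.4 0 0 0; -0.05 -0.05 -9 0 0 0")

```text
time: 21.5
tcp_pos: [518.5, 150.4, 80.9]
tcp_rot: [-0.198, -0.061, 0.978, -0.013]
force: [0.1, -0.4, -2.3]
finger_gap: 0.566
grip_force: 45.0
```

>>> servo_tool(deltas="0 0 -0.3 0 0 0; 0 0 -0.6 0 0 0; 0 0 -0.8 0 0 0; 0 0 -0.9 0 0 0; 0 0 -0.9 0 0 0")

```text
time: 22.0
tcp_pos: [519.0, 150.6, 74.1]
tcp_rot: [-0.197, -0.061, 0.978, -0.013]
force: [0.3, 0.7, -2.2]
finger_gap: 0.568
grip_force: 44.9
```

```bash
cat > top.py <<'E'
from h import *
s=manip.get_state();print(s["force"].round(1),s["tcp_pos"].round(1))
plan(tgt((510.5,150.3,52),75),.125,.4+np.pi/2,back=11)
im=vision.read_camera("wrist");hsv=cv2.cvtColor(im,cv2.COLOR_BGR2HSV);m=((hsv[...,1]<50)&(hsv[...,2]>110)).astype(np.uint8)
n,l,st,ce=cv2.connectedComponentsWithStats(m);print(st[1:][st[1:,4]>800].tolist())
for v in(110,150,190,230):
    x=np.where(l[v]==l[170,320])[0];print(v,x.min(),x.max(),end=" | ")
E
python3 top.py
```

```text
[ 0.3  0.7 -2.2] [519.  150.6  74.1]
t 22.0 TCP tgt [518.7 151.3  62.1] shift cm [-0.03  0.08 -1.19] rv [0.001 0.002 0.001]
[[262, 85, 110, 253, 24575], [439, 98, 124, 237, 20446]]
110 266 366 | 150 265 368 | 190 264 370 | 230 264 371 |
```

>>> servo_tool(deltas="0 0.05 -0.2 0 0 0; 0 0.05 -0.4 0 0 0; 0 0.05 -0.5 0 0 0; 0 0.05 -0.6 0 0 0; 0 0.05 -0.6 0 0 0")

```text
time: 22.55
tcp_pos: [518.7, 150.9, 67.4]
tcp_rot: [-0.198, -0.061, 0.978, -0.013]
force: [-1.2, -0.4, -2.1]
finger_gap: 0.564
grip_force: 44.9
```

```bash
python3 top.py
```

```text
[-1.2 -0.4 -2.1] [518.7 150.9  67.4]
t 22.55 TCP tgt [518.7 151.3  62.1] shift cm [ 0.    0.04 -0.53] rv [0.001 0.001 0.001]
[[262, 85, 111, 254, 24657], [444, 91, 130, 251, 22692]]
110 266 367 | 150 265 368 | 190 264 370 | 230 264 371 |
```

>>> servo_tool(deltas="0 0 -0.1 0 0 0; 0 0 -0.2 0 0 0; 0 0 -0.25 0 0 0; 0 0 -0.3 0 0 0; 0 0 -0.3 0 0 0")

```text
time: 23.1
tcp_pos: [518.8, 151.0, 64.5]
tcp_rot: [-0.198, -0.061, 0.978, -0.013]
force: [-0.2, 0.2, -1.8]
finger_gap: 0.567
grip_force: 44.9
```

>>> servo_tool(deltas="0 0 -0.05 0 0 0; 0 0 -0.1 0 0 0; 0 0 -0.15 0 0 0; 0 0 -0.15 0 0 0")

```text
time: 23.5
tcp_pos: [518.7, 151.0, 63.0]
tcp_rot: [-0.198, -0.061, 0.978, -0.013]
force: [0.5, -0.7, -2.0]
finger_gap: 0.563
grip_force: 44.9
```

>>> servo_tool(deltas="0 0 -0.05 0 0 0; 0 0 -0.1 0 0 0; 0 0 -0.15 0 0 0; 0 0 -0.15 0 0 0")

```text
time: 23.9
tcp_pos: [518.7, 151.0, 61.5]
tcp_rot: [-0.198, -0.061, 0.978, -0.013]
force: [0.0, -0.6, -2.0]
finger_gap: 0.568
grip_force: 44.9
```

```bash
python3 top.py
```

```text
[ 0.  -0.6 -2. ] [518.7 151.   61.5]
t 23.9 TCP tgt [518.7 151.3  62.1] shift cm [-0.    0.04  0.06] rv [0.001 0.001 0.001]
[[262, 85, 111, 254, 24785], [447, 84, 139, 265, 25258]]
110 266 367 | 150 265 368 | 190 264 370 | 230 263 371 |
```

>>> servo_tool(deltas="0 0 -0.05 0 0 0; 0 0 -0.1 0 0 0; 0 0 -0.15 0 0 0; 0 0 -0.15 0 0 0")

```text
time: 24.35
tcp_pos: [518.9, 150.8, 60.8]
tcp_rot: [-0.198, -0.061, 0.978, -0.013]
force: [-1.2, -1.6, 4.8]
finger_gap: 0.567
grip_force: 45.6
```

>>> servo_tool(deltas="0 0 -0.05 0 0 0; 0 0 -0.1 0 0 0; 0 0 -0.1 0 0 0; 0 0 -0.1 0 0 0")

```text
time: 24.75
tcp_pos: [518.9, 150.8, 60.7]
tcp_rot: [-0.197, -0.061, 0.978, -0.013]
force: [-2.2, -2.5, 11.1]
finger_gap: 0.566
grip_force: 46.3
```

>>> servo_tool(deltas="0 0 0.05 0 0 0; 0 0 0.1 0 0 0; 0 0 0.1 0 0 0")

```text
time: 25.05
tcp_pos: [518.9, 150.8, 60.8]
tcp_rot: [-0.197, -0.061, 0.978, -0.013]
force: [-0.2, -2.8, 7.2]
finger_gap: 0.568
grip_force: 45.9
```

>>> servo_tool(deltas="0 0 0 0 0 0; 0 0 0 0 0 0; 0 0 0 0 0 0", claw=-0.22)

```text
time: 25.35
tcp_pos: [518.7, 151.1, 59.8]
tcp_rot: [-0.198, -0.061, 0.978, -0.013]
force: [-0.1, -0.5, 0.1]
finger_gap: 0.608
grip_force: 0.0
```

>>> servo_tool(deltas="0 0 0 0 0 0; 0 0 0 0 0 0; 0 0 0 0 0 0", claw=-0.42)

```text
time: 25.65
tcp_pos: [518.7, 151.0, 60.0]
tcp_rot: [-0.198, -0.061, 0.978, -0.013]
force: [0.4, -0.3, 0.1]
finger_gap: 0.709
grip_force: 0.0
```

```bash
python3 top.py
```

```text
[ 0.4 -0.3  0.1] [518.7 151.   60. ]
t 25.65 TCP tgt [518.7 151.3  62.1] shift cm [-0.    0.03  0.21] rv [0.001 0.001 0.001]
[[449, 82, 140, 264, 25218], [260, 85, 112, 255, 25053]]
110 265 367 | 150 264 368 | 190 263 369 | 230 262 370 |
```

>>> servo_tool(deltas="0.2 0.02 0.46 0 0 0; 0.5 0.06 1.2 0 0 0; 1 0.13 2.4 0 0 0; 1.7 0.2 4 0 0 0; 2.3 0.3 5.5 0 0 0")

```text
time: 26.2
tcp_pos: [542.3, 154.0, 116.4]
tcp_rot: [-0.197, -0.061, 0.978, -0.013]
force: [-0.2, 0.4, -0.8]
finger_gap: 0.715
grip_force: 0.0
```

>>> servo_tool(deltas="-0.5 0 3 0 -0.07 0; -2 0 6 0 -0.14 0; -4 0 9 0 -0.21 0; -6.5 0 12 0 -0.28 0; -9 0 15 0 -0.35 0")

```text
time: 26.7
tcp_pos: [450.9, 153.9, 267.1]
tcp_rot: [-0.022, -0.057, 0.998, -0.023]
force: [0.0, 0.7, 1.3]
finger_gap: 0.707
grip_force: 0.0
```

>>> servo_tool(deltas="-2 0.8 2 0 -0.01 0; -4 1.6 4 0 -0.02 0; -6 2.4 6 0 -0.03 0; -8 3.2 8 0 -0.04 0; -10 4 9 0 -0.05 0")

```text
time: 27.2
tcp_pos: [350.9, 194.1, 357.7]
tcp_rot: [0.002, -0.057, 0.998, -0.024]
force: [0.9, 0.8, -0.3]
finger_gap: 0.707
grip_force: 0.0
```

```bash
python3 - <<'E'
from h import *
s=manip.get_state();print(s["time"],s["tcp_pos"].round(1),s["joints"].round(2))
c=vision.get_calibration("wrist");im=vision.read_camera("wrist");cv2.imwrite("pics/w10.png",im)
hsv=cv2.cvtColor(im,cv2.COLOR_BGR2HSV);m=((hsv[...,1]<50)&(hsv[...,2]>90)).astype(np.uint8)
n,l,st,ce=cv2.connectedComponentsWithStats(m);print(st[1:][st[1:,4]>500].tolist())
for n,g in(("g0",(511.5,150.5,52)),("g1",(500.5,237.5,52)),("g2",(489.5,324.5,52))):
    b=tgt(g,0);k=tgt(g,142);print(n,"base",proj(c,b).round(),"rim top",proj(c,b+[0,0,25]).round(1),"rim bot",proj(c,b-[0,0,25]).round(1),"cap",proj(c,k+[0,0,17]).round(1))
    for f in(0.2,.5):
        h=f*142;p=tgt(g,h);u,v=proj(c,p).round().astype(int);x=np.where(m[v,max(0,u-60):u+60])[0]+max(0,u-60)
        if len(x):print("  h",h,"pred u",u,"row mask",x.min(),x.max())
# grey tint along each axis
for k in range(1,1): pass
E
```

```text
27.2 [350.9 194.1 357.7] [ 0.53 -0.18  0.13  1.9  -0.04  0.42]
[[268, 217, 35, 95, 2736], [328, 216, 34, 96, 2831], [388, 216, 37, 68, 1467], [576, 246, 64, 138, 6238], [0, 249, 29, 46, 951]]
g0 base [285. 220.] rim top [281.8 225.9] rim bot [287.  214.7] cap [286.6 311.6]
  h 28.400000000000002 pred u 285 row mask 268 344
  h 71.0 pred u 286 row mask 226 345
g1 base [345. 220.] rim top [345.4 226.2] rim bot [344.1 214.8] cap [344.1 312.7]
  h 28.400000000000002 pred u 344 row mask 284 403
  h 71.0 pred u 344 row mask 284 403
g2 base [406. 220.] rim top [410.2 226.5] rim bot [402.3 215. ] cap [402.7 313.8]
  h 28.400000000000002 pred u 405 row mask 345 422
  h 71.0 pred u 403 row mask 343 413
```

All three bottles line up in the picture: bases at v=216-217 and caps ending at v=311-312, against predictions of 215 and 312. Handing in.

```bash
python3 -c "
from workcell import manip
print(manip.sign_off())"
```

```text
the job is handed in; nothing more can be done
None
```

Both seed bottles lie in the two empty gutters with caps pointing away from the robot, centred to about 1–2 mm and level with bottle_c, and the job was handed in at about 27 s; I did not recheck the jar and other objects at the end, but nothing came into contact with them on the way.

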